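# Tighten the display riser's hex bolt by feel

## Task

Take the tee-handled hex key from its wooden block, feel gently (no more than about 20 N) with it for the hex socket of the bolt down in the open hole of the game-display riser, and seat it fully. Then turn the bolt clockwise in quarter turns, letting go and taking a fresh grip between them, until it comes up against its stop. Leave the key standing fully seated in the bolt and let go of it; do not lean on the riser or disturb the game box, the die or the pawn.

Things in the scene. Friction and masses are not known exactly. Their poses are not given: they have to be found in the camera images.
- riser: Fixed low display riser: oak board 160 (x) by 280 (y) by 20 mm on two cheeks, top face 60 mm above the table. Origin: centre of its underside. One open round hole, 42 mm across, at (0, +70 mm); a flush darker disc at (0, -70 mm) is only a cap. Does not move.
- hole (a point): Centre of the open hole's mouth, on the riser's top face; axes as the riser's. 10 mm below is the bolt's flat steel face, filling the hole; in it the vertical hex socket, 18.2 mm across flats, 22 mm deep (bottom 32 mm below here). The socket is off centre by an unmeasured amount, 3 to 8 mm, in a direction not measured; it does not shift sideways: find it by feel.
- bolt (a joint): Turn of the bolt in rad, clockwise (tightening) seen from above, growing to its firm stop at 4.0; starts between 0 and 0.9. Friction about 0.1 N m; at the stop the torque climbs past 0.2 N m, and the key slips round in the socket if forced beyond about 0.4 N m. The socket's corners point along (riser yaw - this value) + multiples of 60 degrees.
- key: Loose tee-handled hex key, about 150 g, 95 mm tall, upright. Origin: centre of its lower tip; z up the shank. Steel hex shank 17 mm across flats, corners along its x axis and every 60 degrees; lowest 4 mm taper to 14.5 mm. Black handle bar on top 70 mm long (x), 18 mm wide (y), 20 mm tall. Play in the socket: 0.6 mm a side, 0.14 rad either way.
- key_bar (a point): Middle of the key's handle bar, 85 mm above the key's tip; axes as the key's. Grasp here across y (18 mm wide).
- block: Fixed dark wooden block 70 by 70 mm, 50 mm tall, origin at the centre of its underside, with a 21.5 mm square hole 40 mm deep in its middle, in which the key stands (tip 10 mm above the table).
- game_box: Bystander: small boxed game 112 by 87 mm, 41 mm tall, 350 g, lying on the capped half of the riser. Origin: centre of its underside.
- die: Bystander: large white die, 40 mm cube, on the table. Origin: centre of its underside.
- pawn: Bystander: turned dark wooden pawn, 38 mm across the foot, 66 mm tall, on the table. Origin: centre of its underside.
Not all that is in view belongs to the job. What is shaped like the key but blue or purple is not meant.

How it is judged:
On the way, in this order (a step that is already met when the one before it is completed fails the run):
1. the key is seated in the bolt's socket: its tip at least 26 mm below the riser's top, within 11 mm of the hole's axis, upright within 0.15 rad (z of key in the frame of hole below -0.026 m and horizontal distance between key and hole below 0.011 m and angle between key's own z axis and vertical below 0.15 rad), for 0.1 s.
2. part way, with the bolt between 1.1 and 3.7 rad, the key is let go for a fresh grip (value of joint bolt between 1.1 and 3.7 rad and contact force between the fingers and key below 0.1 N and z of key in the frame of hole below -0.022 m), for 0.1 s.
3. the bolt is turned up to its stop (value of joint bolt above 3.88 rad), for 0.1 s.
At the end, for the whole second after the job is handed in: the bolt is within 0.15 rad of its stop (4.0), the key stands released and at rest in the socket, its tip at least 26 mm below the riser's top, within 11 mm of the hole's axis, tilted less than 0.15 rad; game box, die and pawn within 15 mm of where they were (all of step 1 and value of joint bolt above 3.85 rad and linear speed of key below 0.02 m/s and contact force between the fingers and key below 0.1 N); the robot touches nothing.
It fails at once if while the key is not yet down in the socket it bears on the riser or the bolt's face with more than 40 N, summed over its contacts (contact force between key and riser above 40 N and z of key in the frame of hole above -0.016 m).
It fails at once if the robot bears on the riser with more than 20 N (contact force between the arm and riser above 20 N).
It fails at once if the game box is moved (distance of game_box from where it was at the start of the episode above 0.015 m).
It fails at once if the die is moved (distance of die from where it was at the start of the episode above 0.015 m).
It fails at once if the pawn is moved (distance of pawn from where it was at the start of the episode above 0.015 m).
It also fails if it takes over 72 s, if anything falls off the work surface, if the arm or the gripper's body presses on something with over 40 N, if the wrist force passes 120 N, or if a joint passes its speed limit or range.

## Robot

A 7-joint arm with a two-finger parallel gripper is mounted at the origin on the work surface. World frame = base frame: x ahead of the robot, y to its left, z up, the work surface at z = 0. Lengths are in m, angles in rad, forces in N, time in s.
With the tool pointing down it reaches from about 0.4 to 0.875 m from the base axis. Payload 6.5 kg.
Tool frame: the origin (TCP) lies at the very end of the fingers, on their centre line; the grasp point (between the pads) lies 19 mm behind it; z points along the fingers, y is the line along which they close (so a half turn about z gives the same grasp; the last joint's range is limited). The gripper opens to 85 mm and grips with 20 to 120 N. Pads are 22 mm wide; open, the fingers measure 114 mm over their backs; the gripper's body (76 mm by 85 mm) begins 54 mm behind the grasp point. The pads swing forward as they close: fully open they stand 13 mm farther back than shut.
Start: joints at [-1.299, 0.536, -0.004, 1.538, 0.003, 1.067, -0.071], TCP at [0.215, 0.613, 0.231] pointing down, gripper open.
Joint ranges: [-2.7, 2.7], [-0.37, 2.16], [-1.27, 1.26], [0.24, 2.4], [-1.31, 4.45], [0.19, 1.91], [-2.76, 2.76]. Speed limits (rad/s): [2.39, 2.39, 3.14, 3.14, 3.14, 3.14, 3.14].

## Interface

Orientations are given as a unit quaternion [x, y, z, w].
In Python, from station import robot gives the robot as it stands. The module is installed in compiled form; this text tells all that it offers.
- The arm moves only by the shell command python3 -m jog 'ROWS'. ROWS is JSON, a list of rows, each an object with "offset": the shift along the tool's x, y, z in mm, a list of three; "rot": the turn, a rotation vector about the tool's x, y, z in rad, a list of three; "hand": the finger opening in mm, from 0 to 85.4. A call has 1 to 20 rows; each row shifts and turns the commanded pose from where the row before left it, along the tool's axes as they then stand; what a row does not reach is not made up. A row lasts 1/8 s, in which the tool goes at most 62.5 mm and 10.7 degrees, less where a joint would pass 70% of its speed; a pose out of reach is approached as far as the arm can. A call is refused whole if a number of a shift passes 62.5 or a number of a turn 0.188, either way. A call with a gripper value outside its range is refused whole. The fingers move at their own pace and stop on an object; the grip force is fixed at half the most. Time passes only in rows, so rows that do not move let the fingers close. It gives the time, the measured TCP pose, the force, the opening and the grip force at its end, in the units of the state.
- robot.get_obs(): the state, without advancing time (a new reading comes with each control period).
- robot.get_image(name): name is "scene" or "top" or "wrist"; returns a dict with "img" (420x560x3 uint8, blue, green, red), "range_z" (420x560 float32, m along the optical axis (not along the pixel's ray), 0 where there is no reading), "fx", "fy", "cx", "cy" (pixels), "cam_to_world" (4x4, takes a point from camera to world coordinates). Camera axes: x right, y down, z forward; pixel columns grow to the right and rows downward; lengths in m; the calibration is good to about 2 mm. A picture is of the moment at which its call begins.
- robot.hand_in(): hands the job in; it is judged then, once.
The state is a dict: "time_s": time; "qpos": joint angles; "qd": joint speeds; "tau": joint torques, N m; "position": TCP position; "tcp_rot": TCP orientation; "wrist_force": force on the tool from outside, world axes, zero at the start; "ft_torque": the same for the moment, N m; "opening": opening from 0.0 (shut) to 1.0 (fully open); "grip_force": force on a finger pad.
Only numpy, scipy, OpenCV 4.12 (cv2) and the standard library are available. Lean on these libraries where they do the work, as an engineer would, in place of code of your own. Each camera call takes 0.05 s, during which the arm holds its last target. There are 200 camera calls.

## Working session

There is one attempt and no reset: what is moved stays moved. The work goes in short steps, Python scripts to look and compute and a shell command to move; the robot and the scene stay as the last step left them, time stands still between calls to the robot, and variables do not carry over. Pictures are saved under pics/ and viewed, at most 10 in all, crops included, and the job is handed in when it is done.

```bash
mkdir -p pics
cat > h.py <<'E'
import numpy as np, cv2
from station import robot
def grab(n,f=None):
    d=robot.get_image(n)
    if f: cv2.imwrite('pics/'+f,d['img'])
    np.savez('%s.npz'%n,**d)
    return d
def load(n): return dict(np.load('%s.npz'%n))
def ray(d,u,v):
    T=d['cam_to_world'];r=T[:3,:3]@np.array([(u-d['cx'])/d['fx'],(v-d['cy'])/d['fy'],1.]);return T[:3,3],r
def plane(d,u,v,z):
    o,r=ray(d,u,v);return o+r*(z-o[2])/r[2]
def pt(d,u,v):
    o,r=ray(d,u,v);return o+r*float(d['range_z'][int(v),int(u)])
def cloud(d):
    v,u=np.mgrid[:420,:560];z=d['range_z']
    P=np.stack([(u-d['cx'])/d['fx']*z,(v-d['cy'])/d['fy']*z,z],-1)
    T=d['cam_to_world'];return P@T[:3,:3].T+T[:3,3]
E
python3 - <<'E'
from h import *
a=grab('scene');b=grab('top');
cv2.imwrite('pics/s.png',a['img']);cv2.imwrite('pics/t.png',b['img'])
print(robot.get_obs());print(a['cam_to_world'],b['cam_to_world'],b['fx'])
E
```

```text
{'time_s': 0.1, 'qpos': array([-1.29915771,  0.53708574, -0.00442868,  1.53875085,  0.00258969,
        1.06731953, -0.07120391]), 'qd': array([-0.00065188, -0.0002126 ,  0.00087755, -0.00301531, -0.00163351,
       -0.00162996,  0.00017242]), 'tau': array([ 1.40323678e-03, -5.84568608e+01,  1.05114061e+00, -2.59778881e+01,
        1.25984990e-02,  4.60897456e-03,  6.39390322e-06]), 'position': array([0.21527087, 0.6127206 , 0.23051297]), 'tcp_rot': array([ 1.68090357e-01,  9.85771284e-01, -7.75185618e-04, -7.57049146e-05]), 'wrist_force': array([-0.3767267 , -0.08735233, -0.34705787]), 'ft_torque': array([-0.00263426, -0.02096252,  0.03034644]), 'grip_force': 0.0, 'opening': 0.9982092392380557}
[[-0.72473795  0.3896653  -0.56825686  0.95291878]
 [ 0.68902193  0.41215651 -0.59613404  0.5169683 ]
 [ 0.00191801 -0.8235824  -0.5671934   0.51611547]
 [ 0.          0.          0.          1.        ]] [[ 0.01565874 -0.99766323  0.06650473  0.45582596]
 [-0.99946863 -0.013716    0.02956895  0.07009303]
 [-0.02858768 -0.0669324  -0.99734788  0.99525115]
 [ 0.          0.          0.          1.        ]] 402.3869436705584
```

View pics/s.png

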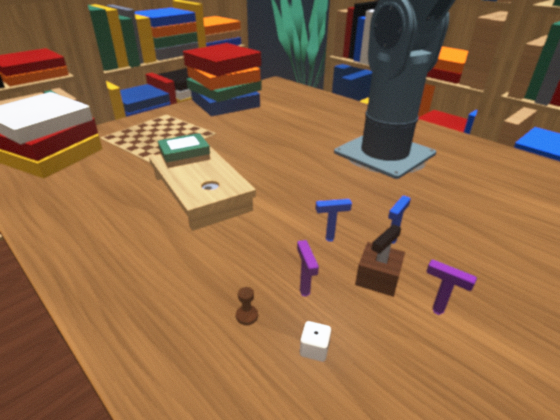

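View pics/t.png

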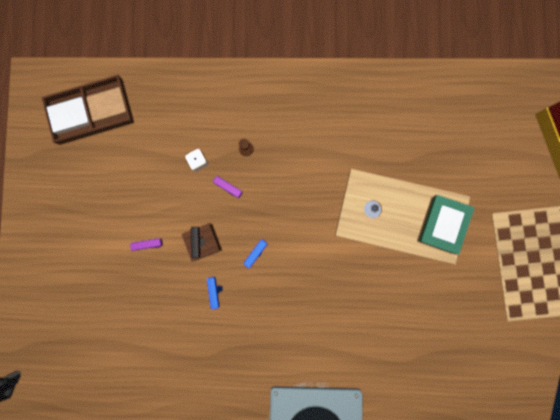

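The wanted key is the black-handled one standing in the dark block: scene (386,240), top (195,243). Lookalikes in the scene view are blue at (333,220) and (400,212), and purple at (308,268) and (450,285). The open hole is at top (373,209). The box is at (447,225), the die at (196,159) and the pawn at (245,148).

Run:
```python
from h import *
b=load('top');a=load('scene')
C=cloud(b);I=b['img'].astype(int)
# key bar: dark and near (195,243)
def comp(m,u,v):
    n,L,S,c=cv2.connectedComponentsWithStats(m.astype(np.uint8));
    l=L[v,u];print('label',l,S[l],c[l]);return L==l
sub=C[225:262,180:225]
m=(C[...,2]>0.085)&(C[...,2]<0.13)
m[:225]=0;m[262:]=0;m[:,:180]=0;m[:,225:]=0
p=C[m];print(len(p),p.mean(0),p[:,2].min(),p[:,2].max())
r=cv2.minAreaRect(p[:,:2].astype(np.float32));print('bar rect',r)
m2=(C[...,2]>0.035)&(C[...,2]<0.065);m2[:225]=0;m2[262:]=0;m2[:,:180]=0;m2[:,225:]=0
print('block',cv2.minAreaRect(C[m2][:,:2].astype(np.float32)),np.median(C[m2][:,2]))
m3=(C[...,2]>0.05)&(C[...,2]<0.07);m3[:165]=0;m3[265:]=0;m3[:,:332]=0;m3[:,475:]=0
print('riser',cv2.minAreaRect(C[m3][:,:2].astype(np.float32)),np.median(C[m3][:,2]))
for n,(u,v) in dict(hole=(373,209),die=(196,159),pawn=(245,148),box=(447,225),blue1=(256,253),blue2=(213,293),pu1=(228,187),pu2=(146,244)).items(): print(n,pt(b,u,v))
print('bar scene',pt(a,386,238))
cv2.imwrite('pics/crop.png',np.hstack([cv2.resize(b['img'][215:270,170:245],None,fx=5,fy=5),cv2.resize(b['img'][185:240,335:410],None,fx=5,fy=5)]))
```

```text
284 [0.45362095 0.27944465 0.103025  ] 0.08930604061806369 0.10826653318695278
bar rect ((0.4535296857357025, 0.2800601124763489), (0.06929133087396622, 0.0177638940513134), 1.7527124881744385)
block ((0.45370036363601685, 0.28120505809783936), (0.07020100206136703, 0.07090245187282562), 22.548219680786133) 0.049344143702515164
riser ((0.5213976502418518, -0.19091838598251343), (0.2811732888221741, 0.1604667454957962), 77.24248504638672) 0.05914694481316257
hole [ 0.53793269 -0.1306577   0.02419111]
die [0.6519362  0.29734393 0.04116116]
pawn [0.67610962 0.17745772 0.05731048]
box [ 0.49835511 -0.27677661  0.0999794 ]
blue1 [0.4298824  0.14364948 0.09326499]
blue2 [0.33970203 0.23770455 0.09457961]
pu1 [0.57760426 0.20990207 0.09442288]
pu2 [0.44602793 0.39265477 0.0937758 ]
bar scene [0.46436768 0.28352377 0.10573642]
```

View pics/crop.png

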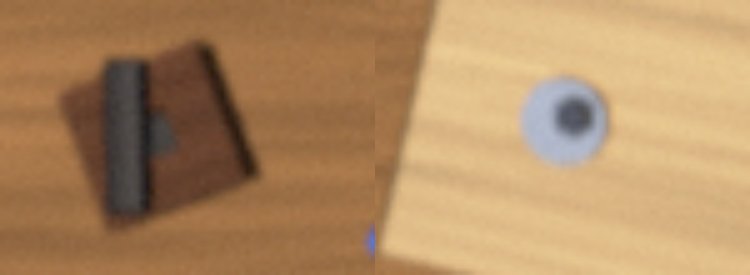

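```bash
cat >> h.py <<'E'
from scipy.spatial.transform import Rotation as R
def pose():
    o=robot.get_obs();return o,o['position'],R.from_quat(o['tcp_rot'])
def delta(target,yaw_y=None):
    "print tool-axes shift (mm) to target TCP, tilt fix + turn about tool z so tool y is at yaw_y deg"
    o,p,r=pose();print('t',round(o['time_s'],2),'tcp',p.round(4),'off mm',(r.inv().apply(np.array(target)-p)*1e3).round(1))
    y=r.apply([0,1,0]);c=np.degrees(np.arctan2(y[1],y[0]));print('tooly yaw',c.round(2),'F',o['wrist_force'].round(2),'M',o['ft_torque'].round(3),'grip',round(o['grip_force'],1),'open mm',round(o['opening']*85.4,1),'q7',o['qpos'][6].round(3))
    if yaw_y is not None:
        a=np.radians(yaw_y);ty=np.array([np.cos(a),np.sin(a),0]);tz=np.array([0,0,-1.]);T=R.from_matrix(np.stack([np.cross(ty,tz),ty,tz],1))
        print('rotvec tool',(r.inv()*T).as_rotvec().round(4))
E
python3 -m jog '[{"offset":[-41.9,-29.4,0],"rot":[0,0,-0.06],"hand":85},{"offset":[-43.7,-26.8,0],"rot":[0,0,-0.06],"hand":85},{"offset":[-45.2,-24.1,0],"rot":[0,0,-0.06],"hand":85},{"offset":[-46.5,-21.3,0],"rot":[0,0,-0.06],"hand":85},{"offset":[-47.7,-18.5,0],"rot":[0,0,-0.06],"hand":85},{"offset":[-48.8,-15.6,0],"rot":[0,0,-0.07],"hand":85},{"offset":[-49.8,-12.1,0],"hand":85,"rot":[0,0,0]},{"offset":[-49.8,-12.1,0],"hand":85,"rot":[0,0,0]},{"offset":[0,0,0],"hand":85,"rot":[0,0,0]},{"offset":[0,0,0],"hand":85,"rot":[0,0,0]}]'
python3 - <<'E'
from h import *
w=grab('wrist','w1.png');print(w['cam_to_world'].round(3),w['fx'])
delta([.4535,.280,.2],91.75)
E
```

```text
time_s: 1.35
position: [0.5547, 0.4109, 0.2306]
tcp_rot: [-0.016, 1.0, -0.0, -0.001]
wrist_force: [-0.2, 0.5, -0.0]
opening: 0.993
grip_force: 0.0
[[-0.032  0.959  0.282  0.483]
 [ 1.     0.03   0.008  0.41 ]
 [-0.001  0.282 -0.959  0.374]
 [ 0.     0.     0.     1.   ]] 314.1881794209768
t 1.4 tcp [0.5541 0.4116 0.2308] off mm [ 104.9 -128.1   31. ]
tooly yaw 91.93 F [ 0.61 -0.1   0.73] M [ 0.024  0.03  -0.066] grip 0.0 open mm 84.9 q7 0.904
rotvec tool [ 0.0002 -0.0016  0.0032]
```

View pics/w1.png

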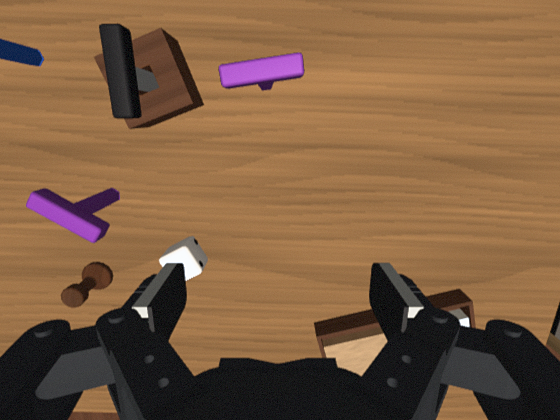

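The wrist view shows the black key upright in its block, bar at about (120,70), with purple keys beside it at (262,70) and (68,213). My choice is confirmed.

Run:
```python
from h import *
w=load('wrist');b=load('top');I=w['img']
def bar(d,x0,x1,y0,y1,th):
    m=np.zeros((420,560),np.uint8);s=d['img'][y0:y1,x0:x1];hsv=cv2.cvtColor(s,cv2.COLOR_BGR2HSV)
    m[y0:y1,x0:x1]=((s.max(2)<th)&(hsv[...,1]<70))
    n,L,S,c=cv2.connectedComponentsWithStats(m);l=1+S[1:,4].argmax();return (L==l),S[l]
m,S=bar(w,90,210,15,135,70);print(S)
C=cloud(w);p=C[m];zt=np.percentile(p[:,2],90);q=p[p[:,2]>zt-.004]
print('z top',zt,'rect',cv2.minAreaRect(q[:,:2].astype(np.float32)),len(q))
mt,St=bar(b,180,225,225,262,80);print(St)
# triangulate mask centroids
vw,uw=np.nonzero(m);vt,ut=np.nonzero(mt)
o1,r1=ray(w,uw.mean(),vw.mean());o2,r2=ray(b,ut.mean(),vt.mean())
k=np.linalg.lstsq(np.stack([r1,-r2],1),o2-o1,rcond=None)[0];print('tri',o1+r1*k[0],o2+r2*k[1])
```

```text
[ 100   24   43   94 2269]
z top 0.10599785584724208 rect ((0.45102718472480774, 0.3405872583389282), (0.06806188821792603, 0.13664083182811737), 1.5958709716796875) 2036
[191 228  14  30 233]
tri [0.45048445 0.27947693 0.0971411 ] [0.45264753 0.27912492 0.09705153]
```

```bash
python3 -m jog '[{"offset":[35,-43,10],"rot":[0,0,0],"hand":85},{"offset":[35,-43,20],"rot":[0,0,0],"hand":85},{"offset":[36.3,-42.6,30],"rot":[0,0,0.003],"hand":60},{"offset":[0,0,30],"rot":[0,0,0],"hand":50},{"offset":[0,0,0],"rot":[0,0,0],"hand":45}]'
python3 - <<'E'
from h import *
delta([.4522,.2795,.076],91.7)
E
```

```text
time_s: 2.02
position: [0.4515, 0.2794, 0.1407]
tcp_rot: [-0.016, 1.0, -0.001, -0.002]
wrist_force: [-0.7, 0.3, 1.5]
opening: 0.525
grip_force: 0.0
t 2.02 tcp [0.4515 0.2794 0.1407] off mm [-0.9  0.2 64.7]
tooly yaw 91.79 F [-0.67  0.26  1.5 ] M [0.036 0.029 0.017] grip 0.0 open mm 44.9 q7 0.961
rotvec tool [-0.0015 -0.0033  0.0016]
```

```bash
python3 -m jog '[{"offset":[-0.5,0,30],"rot":[0,0,0],"hand":45},{"offset":[0,0,34.5],"rot":[0,0,0],"hand":45},{"offset":[0,0,0],"rot":[0,0,0],"hand":30},{"offset":[0,0,0],"rot":[0,0,0],"hand":10},{"offset":[0,0,0],"rot":[0,0,0],"hand":5},{"offset":[0,0,0],"rot":[0,0,0],"hand":5},{"offset":[0,0,0],"rot":[0,0,0],"hand":5}]'
python3 - <<'E'
from h import *
delta([.4522,.2795,.076],91.7)
E
```

```text
time_s: 2.9
position: [0.4556, 0.2804, 0.0788]
tcp_rot: [-0.015, 1.0, 0.001, 0.001]
wrist_force: [-0.8, 0.5, 7.0]
opening: 0.202
grip_force: 60.7
t 2.9 tcp [0.4556 0.2804 0.0788] off mm [ 3.4 -0.8  2.7]
tooly yaw 91.67 F [-0.75  0.52  6.96] M [0.012 0.106 0.001] grip 60.7 open mm 17.3 q7 0.96
rotvec tool [ 0.0016  0.0023 -0.0005]
```

```bash
python3 -m jog '[{"offset":[0,0,-20],"rot":[0,0,0],"hand":5},{"offset":[0,0,-35],"rot":[0,0,0],"hand":5},{"offset":[0,0,-40],"rot":[0,0,0],"hand":5},{"offset":[0,0,-10],"rot":[0,0,0],"hand":5},{"offset":[0,0,0],"rot":[0,0,0],"hand":5}]'
python3 - <<'E'
from h import *
delta([.537,-.1226,.19],91.7)
E
```

```text
time_s: 3.52
position: [0.4546, 0.2795, 0.1825]
tcp_rot: [-0.015, 1.0, 0.0, 0.0]
wrist_force: [0.1, 0.7, -2.0]
opening: 0.2
grip_force: 59.7
t 3.52 tcp [0.4546 0.2795 0.1825] off mm [ -70.7 -404.3   -7.6]
tooly yaw 91.67 F [ 0.15  0.66 -1.98] M [-0.068  0.03  -0.029] grip 59.7 open mm 17.1 q7 0.963
rotvec tool [ 0.0005  0.0007 -0.0005]
```

```bash
python3 -m jog '[{"offset":[-5,-25,-10],"rot":[0,0,0],"hand":5},{"offset":[-13,-42,-10],"rot":[0,0,0],"hand":5},{"offset":[-15,-45,0],"rot":[0,0,0],"hand":5},{"offset":[-15,-45,0],"rot":[0,0,0],"hand":5},{"offset":[-15,-45,0],"rot":[0,0,0],"hand":5},{"offset":[-15,-45,0],"rot":[0,0,0],"hand":5},{"offset":[-15,-45,0],"rot":[0,0,0],"hand":5},{"offset":[-15,-45,0],"rot":[0,0,0],"hand":5},{"offset":[-15,-42,0],"rot":[0,0,0],"hand":5},{"offset":[-8,-27,0],"rot":[0,0,0],"hand":5},{"offset":[0,0,0],"rot":[0,0,0],"hand":5},{"offset":[0,0,0],"rot":[0,0,0],"hand":5}]'
python3 - <<'E'
from h import *
w=grab('wrist','w2.png')
delta([.537,-.1226,.19],91.7)
E
```

```text
time_s: 5.03
position: [0.5964, -0.1212, 0.2008]
tcp_rot: [-0.015, 1.0, 0.001, -0.001]
wrist_force: [-0.3, 0.5, -1.8]
opening: 0.197
grip_force: 59.6
t 5.08 tcp [ 0.5966 -0.1207  0.2011] off mm [59.6 -0.  11.3]
tooly yaw 91.78 F [ 0.95 -0.18 -1.62] M [ 0.005 -0.024  0.003] grip 59.6 open mm 16.5 q7 1.793
rotvec tool [ 0.0013 -0.0021  0.0013]
```

View pics/w2.png

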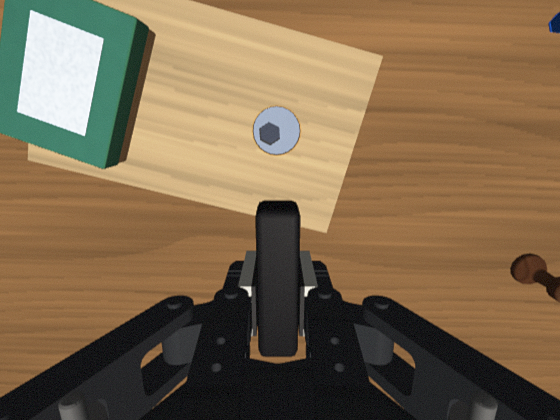

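The held key's bar is at (278,280). The hole is at (276,130), and its hex socket shows as a dark hexagon at about (269,134).

Run:
```python
from h import *
w=load('wrist');I=w['img'];s=I[95:165,235:320]
hsv=cv2.cvtColor(I,cv2.COLOR_BGR2HSV).astype(int);v=I.astype(int).sum(2)/3
disc=np.zeros((420,560),np.uint8);disc[95:165,235:320]=(I[95:165,235:320,0].astype(int)-I[95:165,235:320,2]>-5)
hx=np.zeros_like(disc);hx[95:165,235:320]=(v[95:165,235:320]<118)
def big(m):
    n,L,S,c=cv2.connectedComponentsWithStats(m);l=1+S[1:,4].argmax();return (L==l).astype(np.uint8),S[l]
d,S=big(disc);print('disc',S)
c=max(cv2.findContours(d,cv2.RETR_EXTERNAL,cv2.CHAIN_APPROX_NONE)[0],key=cv2.contourArea)
def W(c,z): return np.array([plane(w,u,vv,z)[:2] for u,vv in c.reshape(-1,2)])
P=W(c,.05);print('disc circ',cv2.minEnclosingCircle(P.astype(np.float32)),P.mean(0))
P=W(c,.06);print('rim circ z.06',cv2.minEnclosingCircle(P.astype(np.float32)))
h,S=big(hx&d|(hx));print('hex',S)
c=max(cv2.findContours(h,cv2.RETR_EXTERNAL,cv2.CHAIN_APPROX_NONE)[0],key=cv2.contourArea)
P=W(c,.05);M=cv2.moments((P*1e6).astype(np.float32).reshape(-1,1,2))
ctr=np.array([M['m10'],M['m01']])/M['m00']/1e6;print('hex ctr',ctr,'area mm2',cv2.contourArea((P*1e3).astype(np.float32)))
# orientation: 6th harmonic of area moment over mask pixels
vv,uu=np.nonzero(h);Q=W(np.stack([uu,vv],1),.05)-ctr;z=Q[:,0]+1j*Q[:,1];m=(z**6/abs(z)**3).sum();print('corner deg mod60',np.degrees(np.angle(m))/6,abs(m)/(abs(z)**3).sum())
z=(P-ctr)[:,0]+1j*(P-ctr)[:,1];m=(z/abs(z)*1.0)**6*abs(z)**4;print('contour est',np.degrees(np.angle(m.sum()))/6)
C=cloud(w);print('riser z',C[150,330,2],C[120,230,2],'disc z',C[120,285])
# bar in hand
bm=(I.max(2)<60);bm[:195]=0;bm[240:]=0;bm[:,:250]=0;bm[:,305:]=0
p=C[bm.astype(bool)];print('bar',p.mean(0),len(p)) 
k=np.array([[0,0]]);cv2.imwrite('pics/hx.png',np.hstack([cv2.resize(s,None,fx=4.5,fy=6,interpolation=cv2.INTER_CUBIC)[:, :400],cv2.resize(h[95:165,235:320]*255,None,fx=4.5,fy=6)[:,:380,None].repeat(3,2)]))
```

```text
disc [ 253  107   47   48 1728]
disc circ ((0.5360243320465088, -0.12319786846637726), 0.02111773006618023) [ 0.53571901 -0.12306912]
rim circ z.06 ((0.5356484651565552, -0.12316892296075821), 0.020402327179908752)
hex [259 122  21  23 337]
hex ctr [ 0.53867844 -0.12932856] area mm2 246.12002841127105
corner deg mod60 5.463863376971035 0.16789870016031336
contour est 5.1826320691909435
riser z 0.058539837621817525 0.06174566672220383 disc z [ 0.526528   -0.11530702  0.0516697 ]
bar [ 0.56374486 -0.1212018   0.2260337 ] 1604
```

View pics/hx.png

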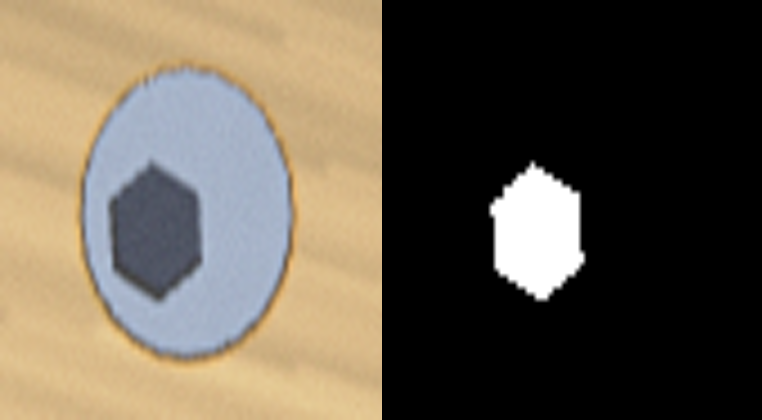

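Run:
```python
from h import *
w=load('wrist');I=w['img'];g=I.astype(int).sum(2)/3
print('top',[int(x) for x in g[194:222,278]]);print('bot',[int(x) for x in g[340:366,278]])
for v in (201,202,210,212): print(v,[plane(w,278,v,z).round(4)[:2] for z in (.21,.23)])
for v in (353,355,357): print(v,plane(w,278,v,.23).round(4)[:2])
C=cloud(w);print(C[[205,215,230,250,300,340],278].round(4))
# Top cam
b=grab('top');t=b['img'][195:222,360:388];hh=(t.max(2)<110);v,u=np.nonzero(hh);print('top hex px',u.mean()+360,v.mean()+195,len(u),plane(b,u.mean()+360,v.mean()+195,.05))
dd=(t[...,0].astype(int)-t[...,2]>-5);v,u=np.nonzero(dd|hh);print('top disc',plane(b,u.mean()+360,v.mean()+195,.05),len(u))
```

```text
top [167, 161, 160, 167, 174, 162, 101, 19, 10, 18, 20, 8, 5, 14, 4, 19, 5, 24, 22, 30, 33, 37, 44, 50, 53, 56, 53, 55]
bot [29, 40, 36, 37, 33, 35, 34, 36, 42, 35, 31, 32, 36, 33, 32, 34, 55, 96, 114, 110, 108, 107, 96, 64, 12, 20]
201 [array([ 0.56 , -0.121]), array([ 0.5548, -0.1212])]
202 [array([ 0.5605, -0.121 ]), array([ 0.5552, -0.1212])]
210 [array([ 0.5642, -0.1208]), array([ 0.5583, -0.1211])]
212 [array([ 0.5651, -0.1208]), array([ 0.5591, -0.121 ])]
353 [ 0.6232 -0.1191]
355 [ 0.6242 -0.1191]
357 [ 0.6253 -0.1191]
[[ 0.5593 -0.121   0.2193]
 [ 0.5612 -0.121   0.227 ]
 [ 0.5673 -0.1208  0.2272]
 [ 0.5757 -0.1206  0.2276]
 [ 0.5987 -0.1199  0.2272]
 [ 0.6193 -0.1193  0.2265]]
top hex px 375.22222222222223 207.5 18 [ 0.53934395 -0.13049336  0.05      ]
top disc [ 0.53645716 -0.12383842  0.05      ] 207
```

```bash
python3 -m jog '[{"offset":[0,0,0],"rot":[0,0,-0.062],"hand":5},{"offset":[27,-2,10],"rot":[0,0,0],"hand":5},{"offset":[27,-2.3,20],"rot":[0,0,0],"hand":5},{"offset":[0,0,25],"rot":[0,0,0],"hand":5},{"offset":[0,0,15],"rot":[0,0,0],"hand":5},{"offset":[0,0,0],"rot":[0,0,0],"hand":5},{"offset":[0,0,0],"rot":[0,0,0],"hand":5},{"offset":[0,0,0],"rot":[0,0,0],"hand":5}]'
python3 - <<'E'
from h import *
delta([.5433,-.130,.118],95.3)
E
```

```text
time_s: 6.12
position: [0.5447, -0.1317, 0.1331]
tcp_rot: [-0.046, 0.999, -0.0, 0.001]
wrist_force: [0.7, 0.2, -0.1]
opening: 0.199
grip_force: 59.7
t 6.12 tcp [ 0.5447 -0.1317  0.1331] off mm [ 1.3  1.8 15.1]
tooly yaw 95.24 F [ 0.73  0.22 -0.08] M [0.05  0.    0.004] grip 59.7 open mm 17.0 q7 1.886
rotvec tool [-0.0004  0.0016 -0.0011]
```

```bash
python3 -m jog '[{"offset":[1.3,1.8,4],"rot":[0,0,0],"hand":5},{"offset":[0,0,4],"rot":[0,0,0],"hand":5},{"offset":[0,0,3],"rot":[0,0,0],"hand":5},{"offset":[0,0,1.5],"rot":[0,0,0],"hand":5},{"offset":[0,0,1],"rot":[0,0,0],"hand":5},{"offset":[0,0,0],"rot":[0,0,0],"hand":5},{"offset":[0,0,0],"rot":[0,0,0],"hand":5}]'
python3 - <<'E'
from h import *
delta([.5433,-.130,.118],95.3)
E
```

```text
time_s: 7.0
position: [0.5425, -0.13, 0.1189]
tcp_rot: [-0.046, 0.999, -0.0, 0.0]
wrist_force: [0.5, -0.0, -1.5]
opening: 0.199
grip_force: 59.7
t 7.0 tcp [ 0.5425 -0.13    0.1189] off mm [-0.8 -0.   0.9]
tooly yaw 95.23 F [ 0.52 -0.05 -1.46] M [-0.012 -0.044 -0.023] grip 59.7 open mm 17.0 q7 1.886
rotvec tool [-0.      0.0002 -0.0013]
```

```bash
python3 -m jog '[{"offset":[-0.4,0,1],"rot":[0,0,0],"hand":5},{"offset":[0,0,1],"rot":[0,0,0],"hand":5},{"offset":[0,0,1],"rot":[0,0,0],"hand":5},{"offset":[0,0,0],"rot":[0,0,0],"hand":5}]'
python3 - <<'E'
from h import *
delta([.5433,-.130,.118],95.3)
E
```

```text
time_s: 7.5
position: [0.5425, -0.1298, 0.1156]
tcp_rot: [-0.046, 0.999, 0.0, -0.0]
wrist_force: [-1.2, 0.9, -1.0]
opening: 0.2
grip_force: 59.7
t 7.5 tcp [ 0.5425 -0.1298  0.1156] off mm [-0.8 -0.3 -2.4]
tooly yaw 95.23 F [-1.19  0.92 -0.97] M [ 0.21   0.36  -0.036] grip 59.7 open mm 17.1 q7 1.886
rotvec tool [ 0.0003 -0.0008 -0.0012]
```

```bash
python3 -m jog '[{"offset":[0.4,0.3,1],"rot":[0,0,0],"hand":5},{"offset":[0,0,1],"rot":[0,0,0],"hand":5},{"offset":[0,0,0],"rot":[0,0,0],"hand":5}]'
python3 - <<'E'
from h import *
delta([.5433,-.130,.118],95.3)
E
```

```text
time_s: 7.88
position: [0.5421, -0.1297, 0.1135]
tcp_rot: [-0.046, 0.999, 0.0, -0.0]
wrist_force: [-1.1, 0.5, -0.9]
opening: 0.198
grip_force: 59.7
t 7.88 tcp [ 0.5421 -0.1297  0.1135] off mm [-1.1 -0.4 -4.5]
tooly yaw 95.23 F [-1.1   0.53 -0.89] M [ 0.162  0.433 -0.03 ] grip 59.7 open mm 16.9 q7 1.886
rotvec tool [ 0.0001 -0.0006 -0.0012]
```

```bash
python3 -m jog '[{"offset":[0.5,0.2,2],"rot":[0,0,0],"hand":5},{"offset":[0,0,2],"rot":[0,0,0],"hand":5},{"offset":[0,0,2],"rot":[0,0,0],"hand":5},{"offset":[0,0,0],"rot":[0,0,0],"hand":5}]'
python3 - <<'E'
from h import *
delta([.5433,-.130,.0968],95.3)
E
```

```text
time_s: 8.38
position: [0.5419, -0.1296, 0.1075]
tcp_rot: [-0.046, 0.999, -0.0, -0.0]
wrist_force: [-1.4, -0.1, -1.8]
opening: 0.197
grip_force: 59.6
t 8.38 tcp [ 0.5419 -0.1296  0.1075] off mm [-1.4 -0.5 10.7]
tooly yaw 95.23 F [-1.4  -0.14 -1.82] M [-0.002  0.29   0.024] grip 59.6 open mm 16.8 q7 1.887
rotvec tool [-0.0001 -0.0001 -0.0013]
```

```bash
python3 -m jog '[{"offset":[0.3,0,2],"rot":[0,0,0],"hand":5},{"offset":[0,0,2],"rot":[0,0,0],"hand":5},{"offset":[0,0,2],"rot":[0,0,0],"hand":5},{"offset":[0,0,2],"rot":[0,0,0],"hand":5},{"offset":[0,0,1.5],"rot":[0,0,0],"hand":5},{"offset":[0,0,0],"rot":[0,0,0],"hand":5}]'
python3 - <<'E'
from h import *
delta([.5433,-.130,.0968],95.3)
E
```

```text
time_s: 9.12
position: [0.5417, -0.1297, 0.0982]
tcp_rot: [-0.046, 0.999, -0.0, 0.0]
wrist_force: [-0.6, -0.9, -1.4]
opening: 0.197
grip_force: 59.6
t 9.12 tcp [ 0.5417 -0.1297  0.0982] off mm [-1.6 -0.5  1.4]
tooly yaw 95.22 F [-0.63 -0.87 -1.42] M [-0.027  0.136  0.017] grip 59.6 open mm 16.9 q7 1.889
rotvec tool [-0.0001  0.0001 -0.0014]
```

```bash
python3 -m jog '[{"offset":[0,0,1.3],"rot":[0,0,0],"hand":5},{"offset":[0,0,0],"rot":[0,0,0],"hand":5}]'
python3 -m jog '[{"offset":[0,0,0],"rot":[0,0,0],"hand":30},{"offset":[0,0,0],"rot":[0,0,0],"hand":45},{"offset":[0,0,0],"rot":[0,0,0],"hand":45}]'
python3 - <<'E'
from h import *
delta([.5387,-.1295,.0968],95.3)
w=grab('wrist','w3.png')
I=w['img'];print(cloud(w)[[230,250,280,310,330],278].round(4))
E
```

```text
time_s: 9.38
position: [0.5417, -0.1296, 0.0969]
tcp_rot: [-0.046, 0.999, -0.0, 0.0]
wrist_force: [-0.9, -0.3, -1.3]
opening: 0.198
grip_force: 59.6
time_s: 9.75
position: [0.5419, -0.1296, 0.0971]
tcp_rot: [-0.046, 0.999, -0.0, 0.0]
wrist_force: [-0.4, 0.1, -1.0]
opening: 0.528
grip_force: 0.0
t 9.75 tcp [ 0.5419 -0.1296  0.0971] off mm [3.1 0.4 0.3]
tooly yaw 95.23 F [-0.4   0.08 -1.  ] M [-0.007  0.007  0.   ] grip 0.0 open mm 45.1 q7 1.889
rotvec tool [-0.0001  0.0005 -0.0013]
[[ 0.5133 -0.1309  0.1221]
 [ 0.5217 -0.1301  0.1224]
 [ 0.5353 -0.1289  0.1223]
 [ 0.549  -0.1276  0.1233]
 [ 0.5592 -0.1267  0.1231]]
```

View pics/w3.png

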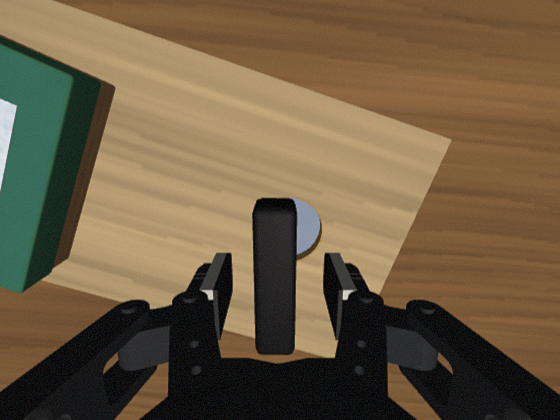

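The picture shows the key upright in the socket: bar at (275,280), fingers open clear of it, bar top at 0.123 m, so it is fully seated. The grip is 3 mm off centre, so I will regrip centred and then turn.

```bash
python3 -m jog '[{"offset":[3.3,0.3,1.5],"rot":[0,0,0],"hand":45},{"offset":[0,0,0],"rot":[0,0,0],"hand":30},{"offset":[0,0,0],"rot":[0,0,0],"hand":5},{"offset":[0,0,0],"rot":[0,0,0],"hand":5},{"offset":[0,0,0],"rot":[0,0,0],"hand":5},{"offset":[0,0,0],"rot":[0,0,0.06],"hand":5},{"offset":[0,0,0],"rot":[0,0,0.1],"hand":5},{"offset":[0,0,0],"rot":[0,0,0.1],"hand":5},{"offset":[0,0,0],"rot":[0,0,0],"hand":5}]'
python3 - <<'E'
from h import *
delta([.5384,-.1295,.0955],95.3)
E
```

```text
time_s: 10.92
position: [0.5381, -0.1298, 0.0955]
tcp_rot: [0.084, 0.996, -0.0, -0.0]
wrist_force: [-2.1, -0.9, 4.1]
opening: 0.201
grip_force: 58.9
t 10.93 tcp [ 0.5381 -0.1298  0.0955] off mm [-0.3  0.3  0. ]
tooly yaw 80.38 F [-2.06 -0.89  4.07] M [-0.27   0.531 -0.013] grip 58.9 open mm 17.1 q7 1.681
rotvec tool [-0.0004 -0.0005 -0.2604]
```

```bash
python3 -m jog '[{"offset":[0,0,0],"rot":[0,0,0.131],"hand":5},{"offset":[0,0,0],"rot":[0,0,0.131],"hand":5},{"offset":[0,0,0],"rot":[0,0,0.131],"hand":5},{"offset":[0,0,0],"rot":[0,0,0.131],"hand":5},{"offset":[0,0,0],"rot":[0,0,0],"hand":5}]'
python3 -m jog '[{"offset":[0,0,0],"rot":[0,0,0.131],"hand":5},{"offset":[0,0,0],"rot":[0,0,0.131],"hand":5},{"offset":[0,0,0],"rot":[0,0,0.131],"hand":5},{"offset":[0,0,0],"rot":[0,0,0.131],"hand":5},{"offset":[0,0,0],"rot":[0,0,0.131],"hand":5},{"offset":[0,0,0],"rot":[0,0,0.131],"hand":5},{"offset":[0,0,0],"rot":[0,0,0],"hand":5}]'
python3 - <<'E'
from h import *
delta([.5384,-.1295,.0955],5.3)
E
```

```text
time_s: 11.55
position: [0.5384, -0.1296, 0.0956]
tcp_rot: [0.338, 0.941, -0.0, 0.0]
wrist_force: [-1.7, -1.0, 3.2]
opening: 0.201
grip_force: 58.9
time_s: 12.42
position: [0.5388, -0.1297, 0.0956]
tcp_rot: [0.672, 0.74, 0.0, 0.0]
wrist_force: [-0.6, -0.6, 3.1]
opening: 0.198
grip_force: 58.8
t 12.43 tcp [ 0.5388 -0.1297  0.0956] off mm [ 0.2 -0.4  0.1]
tooly yaw 5.53 F [-0.6  -0.62  3.09] M [-0.128  0.041 -0.008] grip 58.8 open mm 16.9 q7 0.637
rotvec tool [0.0007 0.0006 0.0039]
```

```bash
python3 -m jog '[{"offset":[0,0,0],"rot":[0,0,0],"hand":30},{"offset":[0,0,0],"rot":[0,0,0],"hand":45},{"offset":[0,0,-10],"rot":[0,0,0],"hand":45},{"offset":[0,0,0],"rot":[0,0,0],"hand":45},{"offset":[0,0,0],"rot":[0,0,0],"hand":45}]'
python3 - <<'E'
from h import *
delta([.5384,-.1295,.0955],5.3)
w=grab('wrist','w4.png');I=w['img'];C=cloud(w)
m=(C[...,2]>.116)&(C[...,2]<.13);m[:180]=0;m[370:]=0;m[:,:235]=0;m[:,320:]=0
m=m.astype(np.uint8);n,L,S,c=cv2.connectedComponentsWithStats(m);l=L[280,277];print(S[l],l)
p=C[L==l];print(p.mean(0),cv2.minAreaRect((p[:,:2]*1000).astype(np.float32)))
E
```

```text
time_s: 13.05
position: [0.5385, -0.1295, 0.1057]
tcp_rot: [0.674, 0.739, 0.0, 0.0]
wrist_force: [0.9, -0.6, -0.1]
opening: 0.527
grip_force: 0.0
t 13.05 tcp [ 0.5385 -0.1295  0.1057] off mm [ 0.1 -0.1 10.2]
tooly yaw 5.29 F [ 0.86 -0.64 -0.06] M [ 0.007 -0.066 -0.016] grip 0.0 open mm 45.0 q7 0.625
rotvec tool [ 0.0005  0.     -0.0002]
[ 257  207   42  142 5502] 1
[ 0.53848336 -0.12502268  0.12275598] ((538.8335571289062, -128.62539672851562), (18.042251586914062, 69.93667602539062), 5.629317283630371)
```

View pics/w4.png

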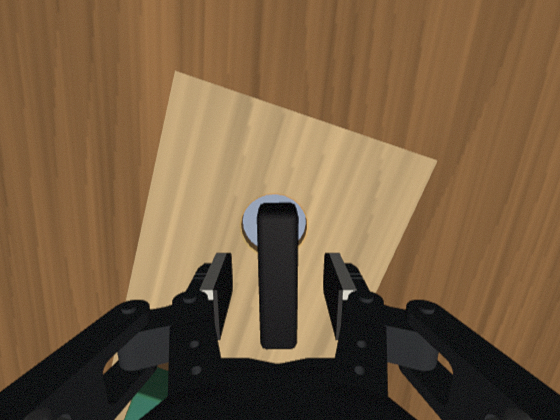

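The key stands seated and released, bar turned a quarter and still centred in the jaws at (277,278). I will take a fresh grip for the second quarter.

```bash
python3 -m jog '[{"offset":[0,0,10],"rot":[0,0,0],"hand":45},{"offset":[0,0,0],"rot":[0,0,0],"hand":30},{"offset":[0,0,0],"rot":[0,0,0],"hand":5},{"offset":[0,0,0],"rot":[0,0,0],"hand":5},{"offset":[0,0,0],"rot":[0,0,0],"hand":5},{"offset":[0,0,0],"rot":[0,0,0.06],"hand":5},{"offset":[0,0,0],"rot":[0,0,0.131],"hand":5},{"offset":[0,0,0],"rot":[0,0,0.131],"hand":5},{"offset":[0,0,0],"rot":[0,0,0.131],"hand":5},{"offset":[0,0,0],"rot":[0,0,0.131],"hand":5},{"offset":[0,0,0],"rot":[0,0,0.131],"hand":5}]'
python3 -m jog '[{"offset":[0,0,0],"rot":[0,0,0.131],"hand":5},{"offset":[0,0,0],"rot":[0,0,0.131],"hand":5},{"offset":[0,0,0],"rot":[0,0,0.131],"hand":5},{"offset":[0,0,0],"rot":[0,0,0.131],"hand":5}]'
python3 - <<'E'
from h import *
delta([.5384,-.1295,.0955],-84.7)
E
```

```text
time_s: 14.48
position: [0.5386, -0.1295, 0.0953]
tcp_rot: [0.891, 0.455, 0.0, 0.0]
wrist_force: [1.7, -1.1, -7.0]
opening: 0.198
grip_force: 58.5
time_s: 14.98
position: [0.5388, -0.1298, 0.0953]
tcp_rot: [0.978, 0.209, 0.0, 0.001]
wrist_force: [2.5, -1.2, -8.1]
opening: 0.199
grip_force: 58.6
t 14.97 tcp [ 0.5388 -0.1298  0.0953] off mm [-0.3 -0.4 -0.2]
tooly yaw -65.93 F [ 2.45 -1.25 -8.05] M [-0.446 -0.626  0.158] grip 58.6 open mm 17.0 q7 -0.36
rotvec tool [ 0.0012 -0.0007  0.3276]
```

```bash
python3 -m jog '[{"offset":[0,0,0],"rot":[0,0,0.11],"hand":5},{"offset":[0,0,0],"rot":[0,0,0.11],"hand":5},{"offset":[0,0,0],"rot":[0,0,0.1],"hand":5},{"offset":[0,0,0],"rot":[0,0,0],"hand":5}]'
python3 - <<'E'
from h import *
delta([.5384,-.1295,.0955],-84.7)
E
python3 -m jog '[{"offset":[0,0,0],"rot":[0,0,0],"hand":30},{"offset":[0,0,0],"rot":[0,0,0],"hand":45},{"offset":[0,0,-10],"rot":[0,0,0],"hand":45},{"offset":[0,0,0],"rot":[0,0,0],"hand":45}]'
python3 - <<'E'
from h import *
delta([.5388,-.1288,.0955],-84.7)
w=grab('wrist','w5.png');C=cloud(w)
m=(C[...,2]>.116)&(C[...,2]<.13);m[:180]=0;m[370:]=0;m[:,:235]=0;m[:,320:]=0
n,L,S,c=cv2.connectedComponentsWithStats(m.astype(np.uint8));l=L[280,277];print(S[l])
p=C[L==l];print(p.mean(0),cv2.minAreaRect((p[:,:2]*1000).astype(np.float32)))
E
```

```text
time_s: 15.48
position: [0.5388, -0.1299, 0.0954]
tcp_rot: [0.999, 0.052, 0.0, 0.001]
wrist_force: [3.0, -2.0, -6.7]
opening: 0.2
grip_force: 58.6
t 15.47 tcp [ 0.5388 -0.1299  0.0954] off mm [-0.4 -0.4 -0.2]
tooly yaw -83.99 F [ 3.   -1.98 -6.74] M [-0.606 -0.732  0.015] grip 58.6 open mm 17.1 q7 -0.617
rotvec tool [ 0.0015 -0.0007  0.0124]
time_s: 15.98
position: [0.539, -0.1298, 0.1066]
tcp_rot: [0.999, 0.052, 0.001, 0.0]
wrist_force: [-1.0, 0.4, 0.3]
opening: 0.523
grip_force: 0.0
t 15.97 tcp [ 0.539  -0.1298  0.1066] off mm [-0.1 -1.1 11.1]
tooly yaw -84.04 F [-0.99  0.4   0.31] M [-0.023 -0.016  0.015] grip 0.0 open mm 44.7 q7 -0.629
rotvec tool [ 0.0003 -0.0018  0.0114]
[ 257  206   42  142 5468]
[ 0.54274508 -0.12857722  0.12296013] ((538.8706665039062, -129.0675811767578), (70.26883697509766, 18.09225845336914), 6.596423149108887)
```

```bash
python3 -m jog '[{"offset":[0,-0.5,11],"rot":[0,0,0],"hand":45},{"offset":[0,0,0],"rot":[0,0,0],"hand":30},{"offset":[0,0,0],"rot":[0,0,0],"hand":5},{"offset":[0,0,0],"rot":[0,0,0],"hand":5},{"offset":[0,0,0],"rot":[0,0,0],"hand":5},{"offset":[0,0,0],"rot":[0,0,0.06],"hand":5},{"offset":[0,0,0],"rot":[0,0,0.06],"hand":5}]'
python3 - <<'E'
from h import *
delta([.5388,-.1288,.0955],-99.9)
E
python3 -m jog '[{"offset":[0,0,0],"rot":[0,0,0.05],"hand":5},{"offset":[0,0,0],"rot":[0,0,0.04],"hand":5}]'
python3 - <<'E'
from h import *
delta([.5388,-.1288,.0955],-99.9)
E
```

```text
time_s: 16.9
position: [0.5379, -0.1295, 0.0943]
tcp_rot: [1.0, -0.009, -0.0, 0.0]
wrist_force: [1.0, -2.3, -6.1]
opening: 0.196
grip_force: 58.7
t 16.9 tcp [ 0.5379 -0.1295  0.0943] off mm [ 0.9 -0.7 -1.2]
tooly yaw -91.04 F [ 1.02 -2.35 -6.15] M [-0.681 -0.096  0.125] grip 58.7 open mm 16.7 q7 -0.718
rotvec tool [0.0007 0.0004 0.1546]
time_s: 17.15
position: [0.538, -0.1294, 0.0943]
tcp_rot: [0.999, -0.054, -0.0, 0.0]
wrist_force: [0.2, -3.2, -7.3]
opening: 0.199
grip_force: 58.6
t 17.15 tcp [ 0.538  -0.1294  0.0943] off mm [ 0.7 -0.7 -1.3]
tooly yaw -96.18 F [ 0.24 -3.25 -7.29] M [-0.813 -0.073  0.086] grip 58.6 open mm 17.0 q7 -0.792
rotvec tool [0.0007 0.0003 0.065 ]
```

```bash
for i in 1 ; do python3 -m jog '[{"offset":[0,0,0],"rot":[0,0,0.03],"hand":5}]' >/dev/null; python3 -c "
from h import *
delta([.5388,-.1288,.0955],-99.9)"; python3 -m jog '[{"offset":[0,0,0],"rot":[0,0,0.03],"hand":5}]'>/dev/null; python3 -c "
from h import *
delta([.5388,-.1288,.0955],-99.9)"; done
```

```text
t 17.27 tcp [ 0.538  -0.1293  0.0943] off mm [ 0.7 -0.6 -1.2]
tooly yaw -97.89 F [-0.12 -2.98 -7.17] M [-0.877 -0.089  0.147] grip 58.5 open mm 17.4 q7 -0.817
rotvec tool [0.0006 0.0004 0.0351]
t 17.4 tcp [ 0.538  -0.1293  0.0943] off mm [ 0.7 -0.6 -1.2]
tooly yaw -99.62 F [ 0.44 -3.27 -7.3 ] M [-0.939 -0.083  0.11 ] grip 58.5 open mm 17.0 q7 -0.842
rotvec tool [0.0005 0.0003 0.0049]
```

```bash
python3 -m jog '[{"offset":[0,0,0],"rot":[0,0,0.03],"hand":5}]' >/dev/null; python3 -c "
from h import *
delta([.5388,-.1288,.0955])"|tail -1; python3 -m jog '[{"offset":[0,0,0],"rot":[0,0,0.03],"hand":5}]'>/dev/null; python3 -c "
from h import *
delta([.5388,-.1288,.0955])"|tail -1
```

```text
tooly yaw -101.35 F [-0.07 -3.39 -9.05] M [-0.965 -0.033  0.126] grip 58.5 open mm 17.1 q7 -0.868
tooly yaw -103.07 F [ 0.69 -3.25 -8.2 ] M [-1.007 -0.018  0.135] grip 58.5 open mm 17.1 q7 -0.893
```

```bash
python3 -m jog '[{"offset":[0,0,0],"rot":[0,0,0.03],"hand":5}]' >/dev/null; python3 -c "
from h import *
delta([.5388,-.1288,.0955])"|tail -1; python3 -m jog '[{"offset":[0,0,0],"rot":[0,0,0.03],"hand":5}]'>/dev/null; python3 -c "
from h import *
delta([.5388,-.1288,.0955])"|tail -1
```

```text
tooly yaw -104.78 F [-1.   -2.91 -9.2 ] M [-1.083  0.061  0.203] grip 58.8 open mm 17.1 q7 -0.918
tooly yaw -106.49 F [-0.09 -4.46 -8.21] M [-1.088  0.114  0.343] grip 59.0 open mm 17.0 q7 -0.943
```

```bash
python3 -m jog '[{"offset":[0,0,0],"rot":[0,0,0],"hand":5}]' >/dev/null; python3 -c "
from h import *
delta([.5388,-.1288,.0955])"|tail -1
python3 -m jog '[{"offset":[0,0,0],"rot":[0,0,0],"hand":30},{"offset":[0,0,0],"rot":[0,0,0],"hand":45},{"offset":[0,0,-20],"rot":[0,0,0],"hand":45},{"offset":[0,0,-30],"rot":[0,0,0],"hand":45},{"offset":[0,0,0],"rot":[0,0,0],"hand":45},{"offset":[0,0,0],"rot":[0,0,0],"hand":45}]'
python3 - <<'E'
from h import *
delta([.5388,-.1288,.0955])
w=grab('wrist','w6.png');C=cloud(w);b=grab('top');Ct=cloud(b)
m=(C[...,2]>.116)&(C[...,2]<.13);m[370:]=0
n,L,S,c=cv2.connectedComponentsWithStats(m.astype(np.uint8));l=1+S[1:,4].argmax();print(S[l])
p=C[L==l];print(p.mean(0),cv2.minAreaRect((p[:,:2]*1000).astype(np.float32)))
for n,(u,v) in dict(die=(196,159),pawn=(245,148)).items(): print(n,pt(b,u,v))
print('box green px',((b['img'][...,1]>b['img'][...,2].astype(int)+25)).nonzero()[1].mean())
E
```

```text
tooly yaw -106.4 F [-0.85 -3.42 -8.43] M [-1.077  0.129  0.33 ] grip 59.0 open mm 17.3 q7 -0.942
time_s: 18.77
position: [0.5385, -0.1287, 0.1449]
tcp_rot: [0.99, -0.142, 0.0, -0.0]
wrist_force: [0.6, -0.2, -0.7]
opening: 0.529
grip_force: 0.0
t 18.77 tcp [ 0.5385 -0.1287  0.1449] off mm [ 0.3  0.  49.4]
tooly yaw -106.38 F [ 0.56 -0.19 -0.71] M [ 0.04  0.02 -0.02] grip 0.0 open mm 45.1 q7 -0.994
[ 262  186   35  116 3564]
[ 0.54193042 -0.1296191   0.12308127] ((539.2315673828125, -128.8845672607422), (18.038724899291992, 69.59466552734375), 75.65318298339844)
die [0.6521848  0.29763201 0.03995169]
pawn [0.6764589  0.17762795 0.05582328]
box green px 336.3481012658228
```

View pics/w6.png

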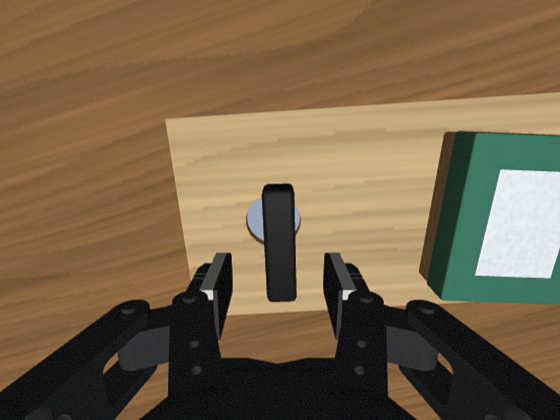

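The picture shows the key upright and released, bar at (280,243) and top at 0.123 m, so it is still fully seated. The final torque reached 0.34 N·m, the bolt's stop. The die and pawn are where they were and the box looks undisturbed.

```bash
python3 -c "
from h import *
print(robot.hand_in())"
```

```text
the job is handed in; nothing more can be done
None
```

I seated the key in the bolt, turned the bolt to its stop (torque rose to 0.34 N·m) with fresh grips between turns, left the key standing fully seated and released, and handed the job in; no verdict came back.

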